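# Lock a filled mould plate into its carrier with a quarter-turn T-key

## Robot

A 6-joint arm with a two-finger parallel gripper is mounted at the origin on the work surface; the furniture and walls round the work are solid. World frame = base frame: x ahead of the robot, y to its left, z up, the work surface at z = 0. Lengths are in m, angles in rad, forces in N, time in s.
With the tool pointing down it reaches from about 0.375 to 0.9 m from the base axis. Payload 3.1 kg.
Tool frame: the origin (TCP) lies on the centre line of the jaws, within the pads' length; the fingertips stand robot.finger_overhang ahead of it and the grasp point (between the pads) lies 2 mm behind it (robot.finger_overhang is the distance from the TCP to the fingertips, in m); z points along the fingers, y is the direction in which the jaws open and shut (so a half turn about z gives the same grasp; the last joint's range is limited). The gripper opens to 87 mm and grips with 3 to 60 N. Pads are 19 mm wide; open, the fingers measure 117 mm over their backs; the gripper's body (75 mm by 190 mm) begins 51 mm behind the grasp point.
Start: joints at [1.145, 0.527, 1.433, -0, 1.181, -0.178], TCP at [0.153, 0.606, 0.24] pointing down, gripper open.
Joint ranges: [-3.08, 3.08], [-0.75, 2.2], [0.22, 2.44], [-1.43, 4.57], [0, 2.65], [-2.85, 2.85]. Speed limits (rad/s): [2.79, 2.79, 3.14, 3.14, 3.14, 3.14].

## Interface

Orientations are given as a unit quaternion [x, y, z, w].
In Python, from rig import robot gives the robot as it stands. The module is installed in compiled form; this text tells all that it offers.
- The arm moves only by the tool step_arm, never from a script. Its arguments are lists of equal length, an entry for each row: "slide": the shift along the tool's x, y, z in mm, a list of three; "twist": the turn about the tool's z in degrees. A call has 1 to 20 rows; each row shifts and turns the commanded pose from where the row before left it, along the tool's axes as they then stand; what a row does not reach is not made up. A row lasts 1/12 s, in which the tool goes at most 41.7 mm and 7.16 degrees, less where a joint would pass 70% of its speed; a pose out of reach is approached as far as the arm can. A call is refused whole if a number of a shift passes 41.7 or a number of a turn 7.16, either way. A call with a gripper value outside its range is refused whole. "jaw" is the finger opening in mm, from 0 to 87, set as the call begins (left out, the last holds). The fingers move at their own pace and stop on an object; "force" is the grip in N (left out, the last holds). Time passes only in rows, so rows that do not move let the fingers close. It gives the time, the measured TCP pose, the force and the opening at its end, in the units of the state.
- robot.get_obs(): the state, without advancing time (a new reading comes with each control period).
- robot.camera(name): name is "scene" or "top"; returns a dict with "color" (480x640x3 uint8, blue, green, red), "depth" (480x640 float32, m along the optical axis (not along the pixel's ray), 0 where there is no reading), "camera_matrix" (3x3 intrinsics, pixels), "origin" and "orientation" of the camera in the world. Camera axes: x right, y down, z forward; pixel columns grow to the right and rows downward; lengths in m; the calibration is good to about 2 mm. A picture is of the moment at which its call begins.
- robot.hand_in(): hands the job in, once; it reports no verdict.
The state is a dict: "time": time; "q": joint angles; "joint_velocities": joint speeds; "joint_torque": joint torques, N m; "position": TCP position; "tool_rot": TCP orientation; "ft_force": force on the tool from outside, world axes, zero at the start; "moment": the same for the moment, N m; "grip_width": finger opening in m.
Only numpy, scipy, OpenCV 4.12 (cv2) and the standard library are available. Lean on these libraries where they do the work, as an engineer would, in place of code of your own. Each camera call takes 0.05 s, during which the arm holds its last target.

## Task

Lay the cream mould plate flush in the recess of the aluminium carrier, with the plate's slot over the carrier's slot. Then take the red-handled T-key from its black stand, pass its head down through both slots until its collar rests on the plate, and give it a full quarter turn either way so that it locks the plate down. Leave the key standing upright and locked, let go, and do not disturb the other things on the table.

Things in the scene. Friction and masses are not known exactly. Their poses are not given: they have to be found in the camera images.
- carrier: Aluminium carrier frame, 150 x 104 x 42 mm, fixed; place and yaw vary. Origin: centre of its underside; x along its 150 mm side, z up. Its open top has a centred recess 114 (x) x 74 (y) mm, 10 mm deep, with bevelled edges. Under the recess's 8 mm thick floor is a cavity 18 mm high in which the key's head can turn freely through any angle.
- carrier_seat (a point): Centre of the carrier's recess floor, 32 mm above the table. Axes as the carrier's.
- carrier_slot (a point): Centre of the carrier's slot, at the height of the carrier's top rim, 42 mm above the table. Axes as the carrier's. The slot goes through the recess floor, 36 mm from the carrier's centre towards its +x; it is 50 mm long (along y) and 19 mm wide (along x).
- mould_plate: Loose cream mould plate with four brown chocolates in it, 110 (x) x 70 (y) x 10 mm, about 0.16 kg, face up on the table. Origin: centre of its underside; z up. A blue finger bar, 30 (x) x 12 (y) x 28 mm tall, stands on its middle (top 38 mm above the underside). In the recess it has 2 mm of play each side and its upper face is level with the carrier's rim.
- plate_slot (a point): Centre of the plate's slot, on its upper face, 36 mm from the plate's centre towards its +x. The slot goes through the plate; it is 46 mm long (along y) and 15 mm wide (along x).
- plate_grip (a point): Centre of the plate's blue finger bar, 24 mm above the plate's underside: pinch here across the plate's y.
- key_stand: Black stand, fixed, with a block 80 x 50 mm, 44 mm high, on a foot 104 x 54 mm; a slot 48 mm (along x) x 16 mm (along y), 38 mm deep, in its top holds the key upright. Origin: centre of its underside; x along its 104 mm side. The stand and the mould plate swap places in some starts.
- t_key: Loose T-key, 100 mm tall, about 0.15 kg, parked upright in the stand with its collar (steel disc, 28 mm across, 6 mm thick) on the stand's top. Origin: on its axis at the collar's underside; z up along the shaft; x along both head and handle. The shaft below the collar is 9 mm thick. With its head in the slots, x lies along the carrier's y; locked, along the carrier's x.
- key_grip (a point): Centre of the key's red handle bar, 60 (x) x 14 (y) x 24 mm tall, 57 mm above the key's origin: pinch here across the key's y.
- key_head (a point): Centre of the key's brass head, 40 (x) x 10 (y) x 10 mm tall, 26 mm below the key's origin (its underside 31 mm below). With the collar on the seated plate the head hangs 3 mm below the carrier's recess floor plate and 5 mm above the cavity's floor, free to turn.
- hose_white: Fixed white air hose, about 14 mm thick, an obstacle: it leans up and away from the robot in the plane y = -0.05, from x = 0.35 at the table to x = 0.46 at 0.35 m height and x = 0.60 at 0.98 m height. All the work lies to the robot's right of it.
- nozzle_a: Bystander: white piping nozzle, 34 mm wide, 38 mm tall. Origin at its underside.
- nozzle_b: Bystander: a second white piping nozzle of the same size.
- choc_fork: Bystander: chocolate in the shape of pliers, 42 x 95 x 10 mm.
- brush: Bystander: pastry brush with a wooden handle, 184 mm long, 19 mm tall.
Things that resemble listed ones, but are neither listed nor needed, are in the scene too. Of the things like the t_key, leave any that is purple; of the rest the larger one is meant.

How it is judged:
On the way, in this order (a step that is already met when the one before it is completed fails the run):
1. the mould plate lies flush in the recess, slot over slot (z of mould_plate in the frame of carrier_seat between -0.002 and 0.002 m and horizontal distance between mould_plate and carrier_seat below 0.005 m and horizontal distance between plate_slot and carrier_slot below 0.006 m and angle between mould_plate's own z axis and vertical below 0.035 rad and contact force between the fingers and mould_plate below 0.2 N), for 0.2 s.
2. the key's head has gone down through both slots, still lengthwise to them, with the collar near the plate (z of key_head in the frame of carrier below 0.019 m and horizontal distance between t_key and carrier_slot below 0.012 m and angle between the x axis of t_key and the y axis of carrier, either way round below 0.4 rad), for 0.1 s.
At the end, for the whole second after the job is handed in: Plate flush in the recess (2 mm in height, 5 mm off centre), slots within 6 mm of each other; key upright (5 degrees), collar on the plate (2.5 mm), within 10 mm of the slot's centre, its head crosswise to the slot (within 15 degrees of square); all at rest and released (z of mould_plate in the frame of carrier_seat between -0.002 and 0.002 m and horizontal distance between mould_plate and carrier_seat below 0.005 m and horizontal distance between plate_slot and carrier_slot below 0.006 m and angle between mould_plate's own z axis and vertical below 0.035 rad and z of t_key in the frame of carrier between 0.0395 and 0.0445 m and horizontal distance between t_key and carrier_slot below 0.01 m and angle between t_key's own z axis and vertical below 0.09 rad and angle between the x axis of t_key and the x axis of carrier, either way round below 0.26 rad and linear speed of each of t_key, mould_plate below 0.02 m/s); the robot touches nothing.
It fails at once if a bystander (a piping nozzle, the chocolate pliers or the pastry brush) is moved more than 30 mm (distance of any of nozzle_a, nozzle_b, choc_fork, brush from where it was at the start of the episode above 0.03 m).
It also fails if it takes over 58 s, if anything falls off the work surface, if the arm or the gripper's body presses on something with over 40 N, if the wrist force passes 120 N, or if a joint passes its speed limit or range.

## Working session

There is one attempt and no reset: what is moved stays moved. The work goes in short steps, Python scripts to look and compute and a tool call to move; the robot and the scene stay as the last step left them, time stands still between calls to the robot, and variables do not carry over. Pictures are saved under pics/ and viewed, and the job is handed in when it is done.

Besides the shell and the picture viewer there is one more tool, called after "Request:" by a JSON object that holds its "fn" and its "kwargs", one argument or row to a line. step_arm: Moves the arm, as the interface text tells. Its arguments: {"type":"object","properties":{"slide":{"type":"array","items":{"type":"array","items":{"type":"number"}}},"twist":{"type":"array","items":{"type":"number"}},"jaw":{"type":"number"},"force":{"type":"number"}},"required":["slide","twist"]}

```bash
mkdir -p pics; ls
cat > h.py <<'E'
import numpy as np,cv2
from rig import robot
from scipy.spatial.transform import Rotation as R
def cam(n,save=None):
    c=robot.camera(n)
    if save: cv2.imwrite('pics/'+save,c['color'])
    np.savez('/tmp/'+n+'.npz',**{k:np.array(v) for k,v in c.items()})
    return c
def load(n): return dict(np.load('/tmp/'+n+'.npz'))
def ray(c,u,v):
    K=c['camera_matrix'];d=np.array([(u-K[0,2])/K[0,0],(v-K[1,2])/K[1,1],1.])
    return R.from_quat(c['orientation']).apply(d)
def atz(c,u,v,z):
    d=ray(c,u,v);o=np.array(c['origin']);return o+d*(z-o[2])/d[2]
def px(c,u,v):
    return np.array(c['origin'])+ray(c,u,v)*c['depth'][int(v),int(u)]
def cloud(c):
    K=c['camera_matrix'];vv,uu=np.mgrid[0:480,0:640]
    d=np.stack([(uu-K[0,2])/K[0,0],(vv-K[1,2])/K[1,1],np.ones_like(uu)],-1)*c['depth'][...,None]
    return (d.reshape(-1,3)@R.from_quat(c['orientation']).as_matrix().T+c['origin']).reshape(480,640,3)
E
python3 - <<'E'
from h import *
for n in('scene','top'):
    c=cam(n,n+'0.png');print(n,c['origin'],c['orientation'],c['camera_matrix'])
o=robot.get_obs();print(o);print(robot.finger_overhang)
E
```

```text
pics
scene [-0.03096773 -0.72470992  0.66712368] [ 0.81891798 -0.39342852  0.17000579 -0.38168753] [[532.1647808    0.         322.49332097]
 [  0.         532.1647808  237.95364791]
 [  0.           0.           1.        ]]
top [ 0.34306443 -0.25285912  1.03196428] [-0.70320625  0.70612559 -0.06451765  0.05220251] [[456.55664015   0.         323.06767086]
 [  0.         456.55664015 238.49409249]
 [  0.           0.           1.        ]]
{'time': 0.1, 'q': array([ 1.14448924e+00,  5.28343847e-01,  1.43376337e+00, -4.42127654e-05,
        1.18138015e+00, -1.78502105e-01]), 'joint_velocities': array([ 0.0002557 , -0.00164563, -0.00358816, -0.00055303, -0.00041224,
        0.00157472]), 'joint_torque': array([-5.62310615e-04, -4.40988421e+01, -1.77149302e+01,  6.34641806e-02,
        5.33944450e-02, -3.74153717e-05]), 'position': array([0.15302318, 0.60534186, 0.23869092]), 'tool_rot': array([ 1.23577309e-01,  9.92334495e-01, -9.10461082e-04, -2.62624101e-04]), 'ft_force': array([-0.38250385,  0.32154558,  0.4195223 ]), 'moment': array([0.00508626, 0.03218664, 0.01359032]), 'grip_width': 0.08705936379736605}
0.017
```

View pics/scene0.png

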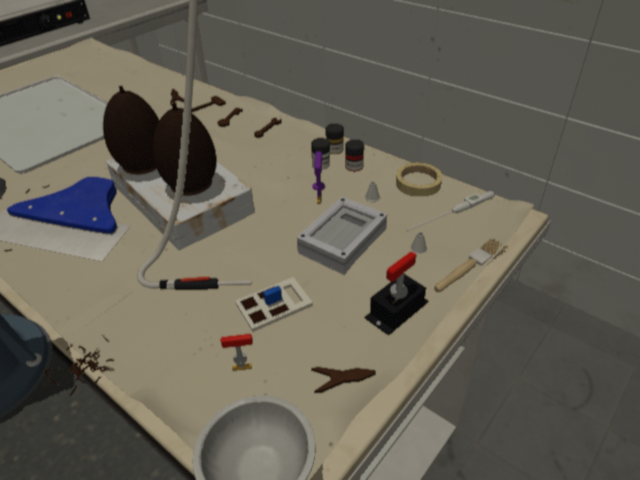

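View pics/top0.png

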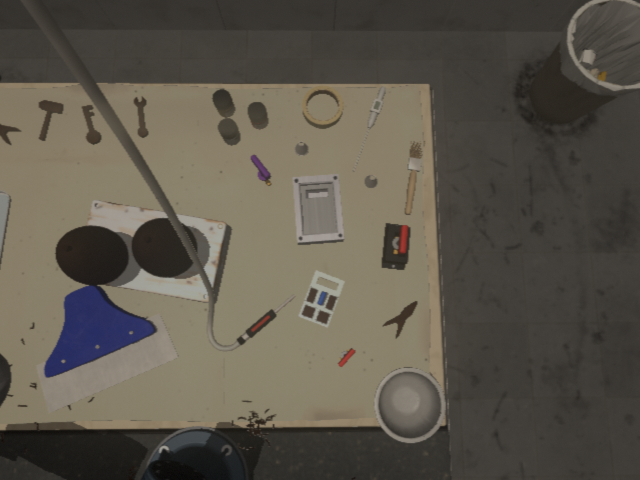

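The carrier is at about (318,209) in the top view and the plate at (322,299). The stand with the red key is at (396,246). A smaller red key at (346,357) and a purple one at (261,168) are decoys. I'll enlarge both views.

Run:
```python
from h import *
t=load('top')['color'];s=load('scene')['color']
a=cv2.resize(t[165:335,280:430],None,fx=3.5,fy=3.5,interpolation=cv2.INTER_CUBIC);cv2.imwrite('pics/t1.png',a)
a=cv2.resize(s[185:345,225:435],None,fx=3.7,fy=3.7,interpolation=cv2.INTER_CUBIC);cv2.imwrite('pics/s1.png',a)
```

```text
(no output)
```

View pics/t1.png

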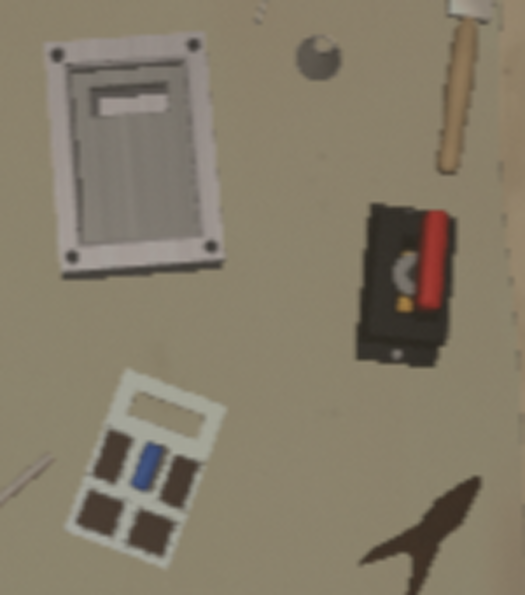

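View pics/s1.png

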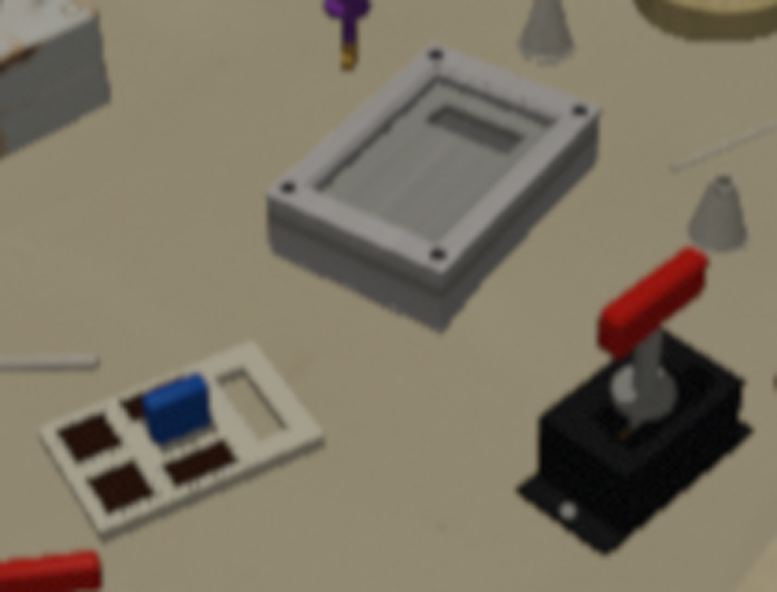

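```bash
cat > fit.py <<'E'
from h import *
from scipy.optimize import least_squares
def proj(c,P):
    K=c['camera_matrix'];p=R.from_quat(c['orientation']).inv().apply(np.atleast_2d(P)-c['origin'])
    return p[:,:2]/p[:,2:]*K[0,0]+[K[0,2],K[1,2]]
def t1(a): return (np.array(a,float)+.5)/3.5-.5+[280,165]
def s1(a): return (np.array(a,float)+.5)/3.7-.5+[225,185]
def fit(obs,x0,L):
    # obs list (cam, px Nx2, model pts Nx3)
    def f(p):
        r=[]
        for c,q,m in obs:
            P=R.from_euler('z',p[2]).apply(m)+[p[0],p[1],0]
            r.append((proj(c,P)-q).ravel())
        return np.concatenate(r)
    s=least_squares(f,x0,loss='soft_l1',x_scale=[.01,.01,.1]);print(L,s.x.round(4),np.degrees(s.x[2]).round(2),'res px',f(s.x).round(1));return s.x
def rect(a,b,z):return np.array([[a,b,z],[a,-b,z],[-a,-b,z],[-a,b,z]])
E
cat > m.py <<'E'
from fit import *
T=load('top');S=load('scene')
r=rect(.075,.052,.042)
ct=t1([[45,44],[203,33],[222,260],[62,271]]);cs=s1([[437,40],[601,108],[442,275],[268,200]])
fit([(T,ct,r)],[.4,-.25,0],'car T');fit([(S,cs,r)],[.4,-.25,0],'car S');fit([(T,ct,r),(S,cs,r)],[.4,-.25,0],'car')
r=rect(.055,.035,.01)
pt=t1([[128,369],[227,407],[168,567],[66,527]]);ps=s1([[253,343],[323,435],[107,530],[40,432]])
fit([(T,pt,r)],[.25,-.25,-.3],'pl T');fit([(S,ps,r)],[.25,-.25,-.3],'pl S');fit([(T,pt,r),(S,ps,r)],[.25,-.25,-.3],'pl')
# clouds
for n,c in(('T',T),('S',S)):
    P=cloud(c);d=c['depth']>0
    b=c['color'].astype(int);
    m=d&(P[...,0]>.25)&(P[...,0]<.6)&(P[...,1]>-.35)&(P[...,1]<-.15)&(P[...,2]>.037)&(P[...,2]<.047)
    print(n,'carrier',m.sum(),cv2.minAreaRect((P[m][:,:2]*1000).astype(np.float32)),P[m][:,2].mean())
    m=d&(b[...,2]>110)&(b[...,1]<60)&(b[...,0]<60)&(P[...,2]>.09)&(P[...,2]<.13)
    print(n,'handle',m.sum(),cv2.minAreaRect((P[m][:,:2]*1000).astype(np.float32)),np.percentile(P[m][:,2],[5,50,95]),P[m].mean(0))
    m2=m&(P[...,2]>.109); print(m2.sum(),cv2.minAreaRect((P[m2][:,:2]*1000).astype(np.float32)))
    m=d&(b.max(-1)<60)&(P[...,2]>.04)&(P[...,2]<.048)&(P[...,1]<-.33)&(P[...,0]<.6)
    print(n,'stand',m.sum(),cv2.minAreaRect((P[m][:,:2]*1000).astype(np.float32)))
    m=d&(b[...,0]>90)&(b[...,2]<70)&(P[...,1]<-.15)&(P[...,2]>.015)
    print(n,'bar',m.sum(),cv2.minAreaRect((P[m][:,:2]*1000).astype(np.float32)),np.percentile(P[m][:,2],[5,95]))
E
python3 m.py
```

```text
car T [ 0.5777 -0.259   0.0723] 4.14 res px [-0.5 -0.4  0.5 -0.4  0.7  0.2 -0.8  0.6]
car S [ 0.5762 -0.2605  0.0756] 4.33 res px [-0.7  0.8  0.8  0.2  0.5 -0.  -0.6 -1.4]
car [ 0.5772 -0.2596  0.0733] 4.2 res px [-0.2 -0.1  0.7 -0.3  1.1  0.4 -0.4  0.8 -0.7  0.4  0.7 -0.2  0.3 -0.6
 -0.6 -2. ]
pl T [ 0.3795 -0.2676 -0.3726] -21.35 res px [-0.2 -0.8  0.7 -0.4  0.   0.6 -0.5  0.5]
pl S [ 0.3774 -0.2678 -0.3513] -20.13 res px [ 0.1 -0.6  1.  -0.3 -0.7  1.1 -0.2 -0.2]
pl [ 0.3782 -0.2675 -0.36  ] -20.63 res px [-0.6 -0.1  0.4 -0.1  0.3  1.2 -0.3  1.4  0.6 -0.9  1.2 -0.4 -0.7  0.6
  0.1 -0.8]
T carrier 845 ((429.89337158203125, -270.70086669921875), (348.0835876464844, 104.11283111572266), 4.085107803344727) 0.040666154116097405
T handle 147 ((495.7020263671875, -433.9939880371094), (10.762338638305664, 55.07853317260742), 83.51640319824219) [0.10845566 0.11140082 0.11436145] [ 0.49519833 -0.4337392   0.11130208]
133 ((495.7020263671875, -433.9939880371094), (10.762338638305664, 55.07853317260742), 83.51640319824219)
T stand 412 ((317.98284912109375, -424.063720703125), (51.55241394042969, 439.5065002441406), 87.0001220703125)
T bar 49 ((378.4165954589844, -266.9080505371094), (8.210829734802246, 26.37068748474121), 71.0681381225586) [0.03373272 0.03866254]
S carrier 1091 ((425.81304931640625, -269.41839599609375), (356.6562805175781, 106.99739837646484), 4.292649269104004) 0.041560375750107154
S handle 188 ((492.96392822265625, -435.064453125), (11.04018783569336, 56.848777770996094), 83.58684539794922) [0.11020237 0.11271464 0.11469434] [ 0.49137034 -0.43578192  0.11254788]
188 ((492.96392822265625, -435.064453125), (11.04018783569336, 56.848777770996094), 83.58684539794922)
S stand 828 ((319.0732421875, -416.5826110839844), (50.52557373046875, 432.3977355957031), 83.99376678466797)
S bar 77 ((376.2591857910156, -266.5003356933594), (12.108123779296875, 26.62830352783203), 73.03778076171875) [0.03561603 0.04001807]
```

Request:
{"fn": "step_arm", "kwargs": {
  "slide": [
    [0,0,-38],
    [0,0,-38],
    [0,0,-38],
    [0,0,-38],
    [0,0,-38],
    [-14.7,-35.7,0],
    [-14.7,-35.7,0],
    [-14.7,-35.7,0],
    [-14.7,-35.7,0],
    [-14.7,-35.7,0],
    [-14.7,-35.7,0],
    [-14.7,-35.7,0],
    [-14.7,-35.7,0],
    [-14.7,-35.7,0],
    [-15.8,-30.8,0],
    [-15.8,-30.8,0],
    [-15.8,-30.8,0],
    [-15.8,-30.8,0],
    [-15.8,-30.8,0],
    [-15.8,-30.8,0]
  ],
  "twist": [-7.1,-7.1,0,0,0,0,0,0,0,0,0,0,0,0,0,0,0,0,0,0]
}}

```text
time: 1.77
position: [0.3804, 0.0982, 0.4294]
tool_rot: [0.0, 1.0, 0.0, -0.0]
ft_force: [0.6, 1.0, -0.3]
grip_width: 0.0876
```

Request:
{"fn": "step_arm", "kwargs": {
  "slide": [
    [0,-40,0],
    [0,-40,0],
    [0,-40,0],
    [0,-40,0],
    [0,-41,0],
    [0,-41,0],
    [0,-41,0],
    [0,-41,0],
    [2.4,-41,0],
    [0,0,0],
    [0,0,0],
    [0,0,0],
    [0,0,41],
    [0,0,41],
    [0,0,41],
    [0,0,41],
    [0,0,41],
    [0,0,41],
    [0,0,41],
    [0,0,20]
  ],
  "twist": [0,0,0,0,0,0,0,0,0,7,7,6.3,0,0,0,0,0,0,0,0],
  "jaw": 60
}}

```text
time: 3.43
position: [0.376, -0.2631, 0.1186]
tool_rot: [0.176, 0.984, 0.002, -0.003]
ft_force: [-0.6, 0.8, -0.5]
grip_width: 0.0597
```

Run:
```python
from h import *
s=cam('scene')['color']
cv2.imwrite('pics/s2.png',cv2.resize(s[160:345,205:435],None,fx=3.4,fy=3.4,interpolation=cv2.INTER_CUBIC))
o=robot.get_obs();print(o['position'],o['tool_rot'],o['q'])
```

```text
[ 0.37518747 -0.26224388  0.11686977] [ 0.17643242  0.9842951   0.00370829 -0.00458287] [-8.54983916e-01  5.23808472e-01  1.94890474e+00  5.02746273e-05
  6.80669998e-01 -2.07109162e+00]
```

View pics/s2.png

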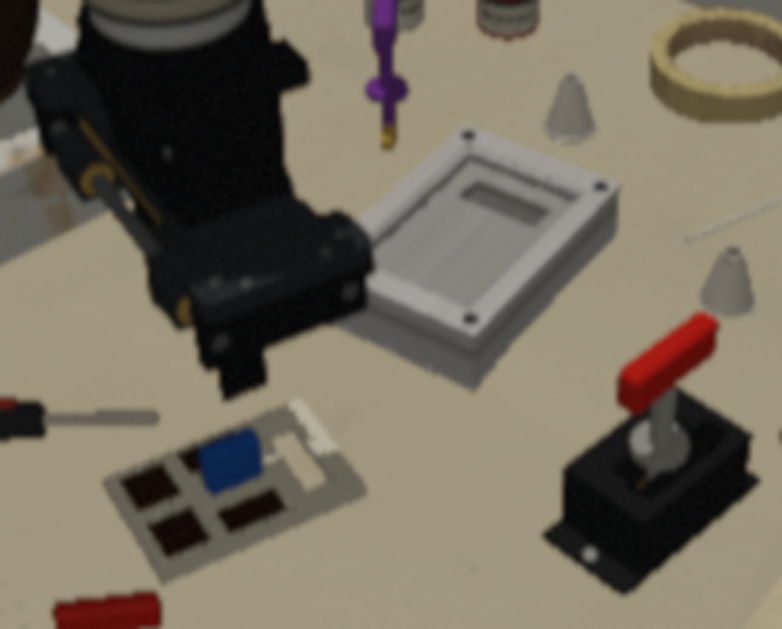

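The open gripper hovers behind the plate, and nothing has been disturbed. I'll let the arm settle and read the pose.

Request:
{"fn": "step_arm", "kwargs": {
  "slide": [
    [0,0,0],
    [0,0,0],
    [0,0,0]
  ],
  "twist": [0,0,0]
}}

```text
time: 3.73
position: [0.379, -0.2662, 0.1241]
tool_rot: [0.176, 0.984, -0.001, 0.001]
ft_force: [0.8, 0.8, 0.2]
grip_width: 0.0599
```

Run:
```python
from h import *
o=robot.get_obs();print(o['position'],o['tool_rot'],o['q'],o['joint_velocities'].round(3))
```

```text
[ 0.37895852 -0.2662337   0.12406144] [ 0.17613495  0.98436434 -0.00114713  0.00141533] [-8.54449505e-01  5.10419119e-01  1.94121035e+00 -2.14027469e-05
  6.86319553e-01 -2.07111145e+00] [ 0.001 -0.017 -0.003 -0.    -0.005  0.   ]
```

Request:
{"fn": "step_arm", "kwargs": {
  "slide": [
    [0,-1,30],
    [0,0,25],
    [0,0,15],
    [0,0,12],
    [0,0,8],
    [0,0,2],
    [0,0,0],
    [0,0,0]
  ],
  "twist": [0,0,0,0,0,0,0,0]
}}

```text
time: 4.4
position: [0.3782, -0.2667, 0.0316]
tool_rot: [0.176, 0.984, -0.001, 0.001]
ft_force: [-0.0, 0.4, -0.6]
grip_width: 0.0601
```

Request:
{"fn": "step_arm", "kwargs": {
  "slide": [
    [0,0,0],
    [0,0,0],
    [0,0,0],
    [0,0,0],
    [0,0,0],
    [0,0,0],
    [0,0,0],
    [0,0,0]
  ],
  "twist": [0,0,0,0,0,0,0,0],
  "jaw": 0,
  "force": 20
}}

```text
time: 5.07
position: [0.3776, -0.2661, 0.0305]
tool_rot: [0.176, 0.984, 0.0, -0.0]
ft_force: [-0.3, -0.2, -0.4]
grip_width: 0.0141
```

Run:
```python
from h import *
o=robot.get_obs();print(o['position'],o['tool_rot'],o['ft_force'],o['grip_width'])
```

```text
[ 0.37761584 -0.26611302  0.03052044] [ 1.76212211e-01  9.84352200e-01  2.48127400e-05 -4.06221037e-05] [-0.33639776 -0.16417711 -0.36530944] 0.014067714399832208
```

Request:
{"fn": "step_arm", "kwargs": {
  "slide": [
    [0,0,0],
    [0,0,0],
    [0,0,0],
    [0,0,0]
  ],
  "twist": [0,0,0,0]
}}

```text
time: 5.4
position: [0.3776, -0.266, 0.0305]
tool_rot: [0.176, 0.984, 0.0, -0.0]
ft_force: [0.4, 0.2, -0.1]
grip_width: 0.0117
```

Run:
```python
from h import *
s=cam('scene')['color']
cv2.imwrite('pics/s3.png',cv2.resize(s[215:345,205:335],None,fx=4,fy=4,interpolation=cv2.INTER_CUBIC))
```

```text
(no output)
```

View pics/s3.png

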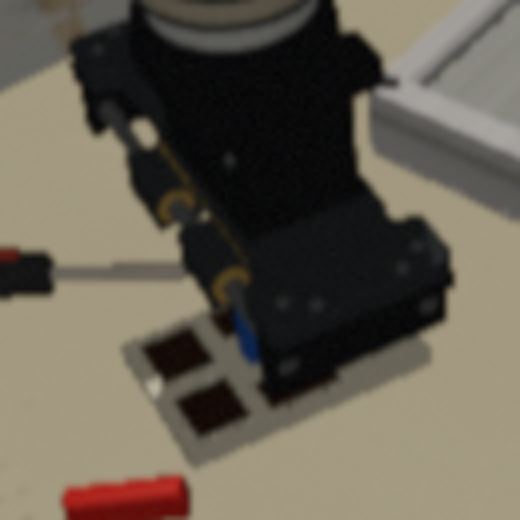

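Request:
{"fn": "step_arm", "kwargs": {
  "slide": [
    [0,0,-10],
    [0,0,-25],
    [0,0,-30],
    [0,0,-25],
    [0,0,0],
    [0,0,0],
    [0,0,0],
    [0,0,0],
    [-10,-0.3,0],
    [-25,-1,0],
    [-30,-1.5,0],
    [-30,-1.5,0],
    [-30,-1.5,0],
    [-30,-1.5,0],
    [-25,-1,0],
    [-13,0,0],
    [-6.3,0,0],
    [0,0,0],
    [0,0,0],
    [0,0,0]
  ],
  "twist": [0,0,0,0,-6.2,-6.2,-6.2,-5.9,0,0,0,0,0,0,0,0,0,0,0,0]
}}

```text
time: 7.12
position: [0.5756, -0.2594, 0.1203]
tool_rot: [-0.036, 0.999, 0.001, -0.001]
ft_force: [-0.1, 0.4, -1.6]
grip_width: 0.0121
```

Run:
```python
from h import *
o=robot.get_obs();print(o['position'],o['tool_rot'],o['ft_force'],o['grip_width'])
s=cam('scene')['color'];t=cam('top')['color']
o=robot.get_obs();print(o['position'],o['tool_rot'],o['ft_force'],o['grip_width'])
cv2.imwrite('pics/s4.png',cv2.resize(s[120:290,270:430],None,fx=4,fy=4,interpolation=cv2.INTER_CUBIC)[:600])
cv2.imwrite('pics/t4.png',cv2.resize(t[160:260,270:370],None,fx=5,fy=5,interpolation=cv2.INTER_CUBIC))
```

```text
[ 0.5755988  -0.25937387  0.12028217] [-3.60960995e-02  9.99347641e-01  5.92471722e-04 -1.00612614e-03] [-0.08003654  0.38297678 -1.56811262] 0.012086346544010706
[ 0.57577069 -0.25976793  0.12052247] [-3.59879477e-02  9.99351964e-01  3.65494197e-04 -6.21511797e-04] [ 0.00789369  1.11200669 -1.62996388] 0.01171454676900634
```

View pics/s4.png

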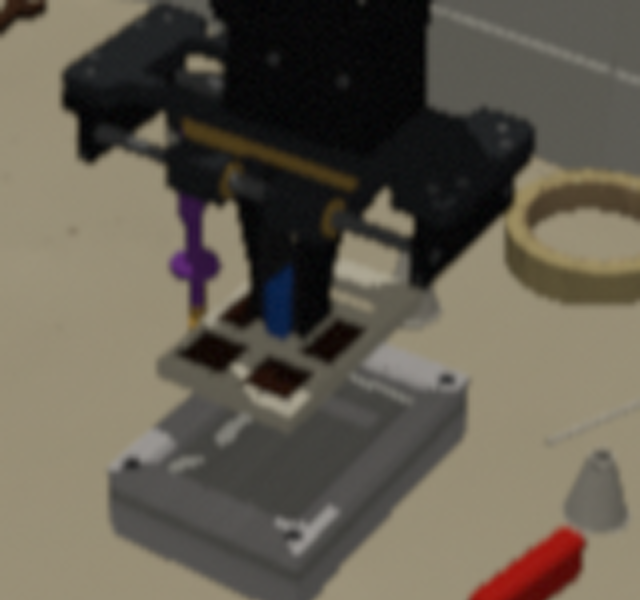

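View pics/t4.png

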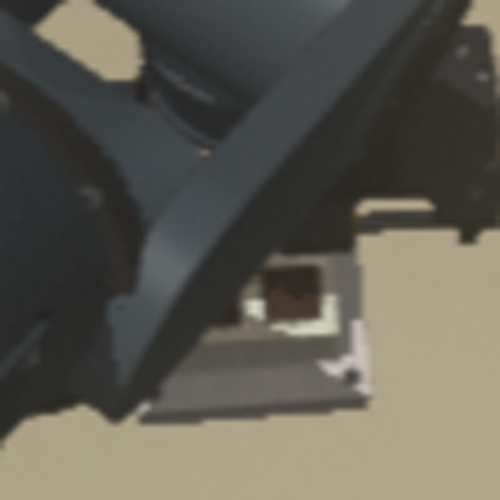

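Run:
```python
from h import *
s=load('scene')['color']
cv2.imwrite('pics/s5.png',cv2.convertScaleAbs(cv2.resize(s[180:235,300:385],None,fx=9,fy=9,interpolation=cv2.INTER_CUBIC),alpha=1.5))
```

```text
(no output)
```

View pics/s5.png

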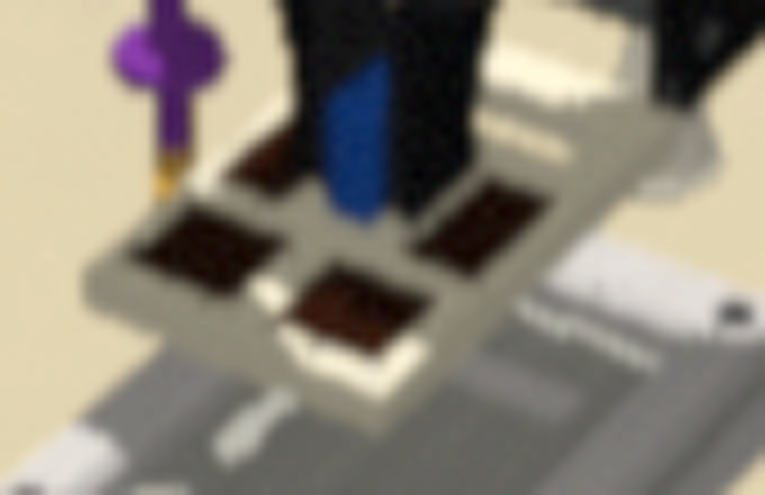

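Run:
```python
from fit import *
S=load('scene')
q=(np.array([[85,272],[87,303],[377,403],[378,437],[690,110]],float)+.5)/9-.5+[300,180]
def M(z):return np.array([[-.055,.035,z+.01],[-.055,.035,z],[-.055,-.035,z+.01],[-.055,-.035,z],[.055,-.035,z+.01]])
for z in(.0885,.09,.0915): fit([(S,q,M(z))],[.577,-.26,.07],'p')
cs=s1([[437,40],[601,108],[442,275],[268,200]])
# carrier refit in new picture s4 visible corners: right, front, left
q2=(np.array([[468,378],[298,575],[110,480]],float)+.5)/4-.5+[270,120]
fit([(S,q2,rect(.075,.052,.042)[1:])],[.577,-.26,.07],'c')
```

```text
p [ 0.5765 -0.2598  0.0509] 2.92 res px [-0.2 -0.5 -0.2  0.6  0.2 -0.7  0.1  0.1 -0.   0.5]
p [ 0.5751 -0.2609  0.0515] 2.95 res px [-0.2 -0.5 -0.2  0.6  0.2 -0.7  0.1  0.1  0.1  0.4]
p [ 0.5736 -0.2621  0.0521] 2.98 res px [-0.3 -0.5 -0.3  0.6  0.3 -0.6  0.2  0.2  0.1  0.4]
c [ 0.571  -0.2626  0.0955] 5.47 res px [ 0.2  1.1  0.7 -2.3 -1.4  0.2]
```

Request:
{"fn": "step_arm", "kwargs": {
  "slide": [
    [-1.3,0.4,15],
    [0,0,20],
    [0,0,11],
    [0,0,0],
    [0,0,2],
    [0,0,2],
    [0,0,2],
    [0,0,0]
  ],
  "twist": [0,0,0,0,0,0,0,0]
}}

```text
time: 7.88
position: [0.5785, -0.2595, 0.069]
tool_rot: [-0.037, 0.999, -0.0, 0.0]
ft_force: [-0.1, 0.7, -1.2]
grip_width: 0.0118
```

Run:
```python
from h import *
o=robot.get_obs();print(o['position'],o['tool_rot'],o['ft_force'],o['moment'],o['grip_width'])
s=cam('scene')['color']
cv2.imwrite('pics/s6.png',cv2.resize(s[180:275,290:395],None,fx=6,fy=6,interpolation=cv2.INTER_CUBIC))
```

```text
[ 0.57848216 -0.259504    0.06899416] [-3.66362578e-02  9.99328588e-01 -2.49459823e-04  3.09439104e-04] [-0.11678156  0.68266026 -1.21508294] [ 0.01203537  0.01716353 -0.02218105] 0.01181056737537789
```

View pics/s6.png

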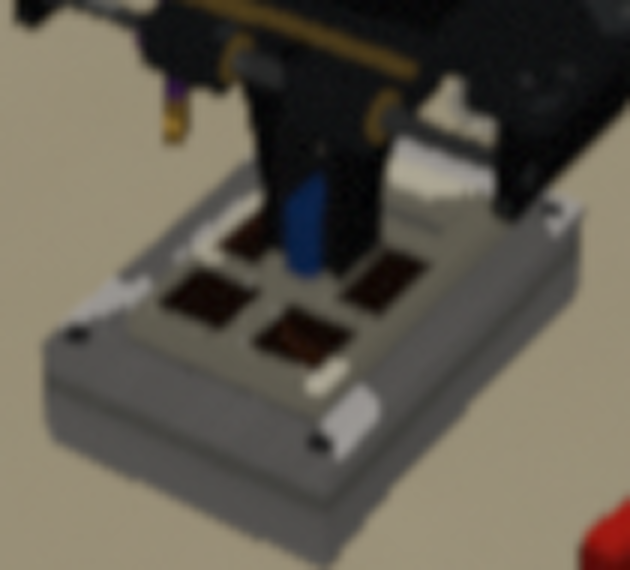

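The plate is about 3 mm below the rim with no contact force, so it has entered the recess. I'll keep lowering it to the floor.

Request:
{"fn": "step_arm", "kwargs": {
  "slide": [
    [0,0,2],
    [0,0,2],
    [0,0,2],
    [0,0,0.7],
    [0,0,0],
    [0,0,0]
  ],
  "twist": [0,0,0,0,0,0]
}}

```text
time: 8.43
position: [0.5785, -0.2594, 0.0626]
tool_rot: [-0.037, 0.999, -0.0, 0.0]
ft_force: [-1.1, 1.0, 4.9]
grip_width: 0.0115
```

Request:
{"fn": "step_arm", "kwargs": {
  "slide": [
    [0,0,0],
    [0,0,0],
    [0,0,0],
    [0,0,0],
    [0,0,-15],
    [0,0,-30],
    [0,0,-40],
    [0,0,-40],
    [0,0,-20],
    [0,0,0],
    [0,0,0]
  ],
  "twist": [0,0,0,0,0,0,0,0,0,0,0],
  "jaw": 60
}}

```text
time: 9.35
position: [0.5789, -0.2597, 0.2082]
tool_rot: [-0.037, 0.999, -0.001, 0.001]
ft_force: [-0.6, 0.3, -1.4]
grip_width: 0.0598
```

Run:
```python
from h import *
o=robot.get_obs();print(o['position'],o['tool_rot'],o['ft_force'],o['moment'],o['grip_width'])
s=cam('scene')['color']
cv2.imwrite('pics/s7.png',cv2.resize(s[180:275,290:395],None,fx=6,fy=6,interpolation=cv2.INTER_CUBIC))
```

```text
[ 0.57888084 -0.25966667  0.20824448] [-3.66870505e-02  9.99325500e-01 -9.47050025e-04  1.30695748e-03] [-0.56746006  0.26155172 -1.37605385] [ 0.00271422 -0.01618174 -0.07904299] 0.05981178116647293
```

View pics/s7.png

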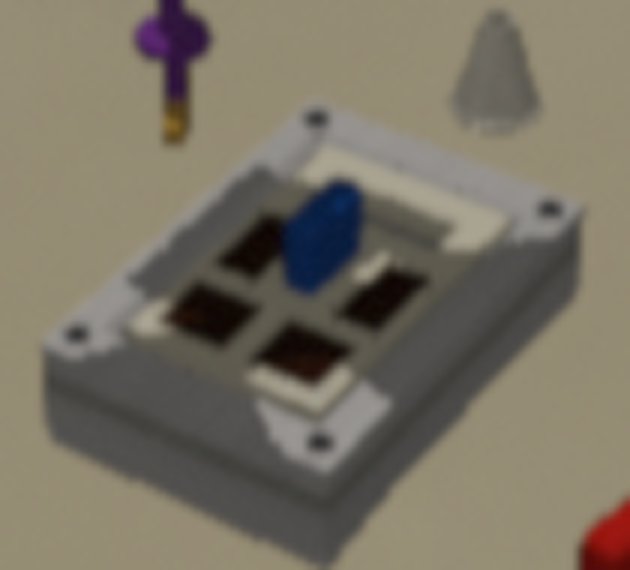

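Run:
```python
from fit import *
T=load('top');S=load('scene')
a=cv2.convertScaleAbs(cv2.resize(T['color'][215:280,375:420],None,fx=9,fy=9,interpolation=cv2.INTER_CUBIC),alpha=1.5)
b=cv2.convertScaleAbs(cv2.resize(S['color'][245:335,360:435],None,fx=6.5,fy=6.5,interpolation=cv2.INTER_CUBIC),alpha=1.5)
cv2.imwrite('pics/k1.png',a);cv2.imwrite('pics/k2.png',b)
```

```text
(no output)
```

View pics/k2.png

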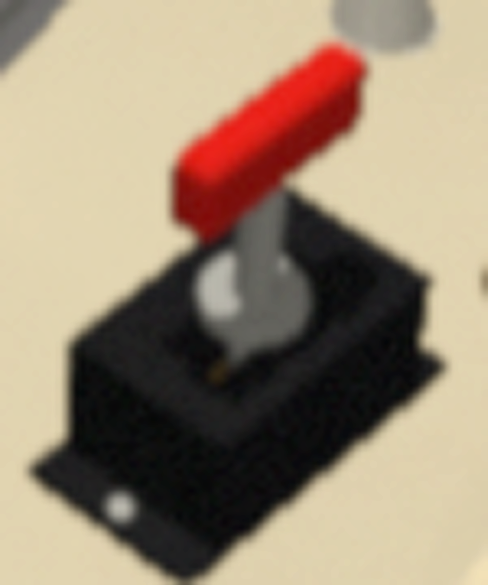

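Run:
```python
from fit import *
T=cam('top')
a=cv2.convertScaleAbs(cv2.resize(T['color'][215:280,375:420],None,fx=9,fy=9,interpolation=cv2.INTER_CUBIC),alpha=1.5)
cv2.imwrite('pics/k1.png',a)
```

```text
(no output)
```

View pics/k1.png

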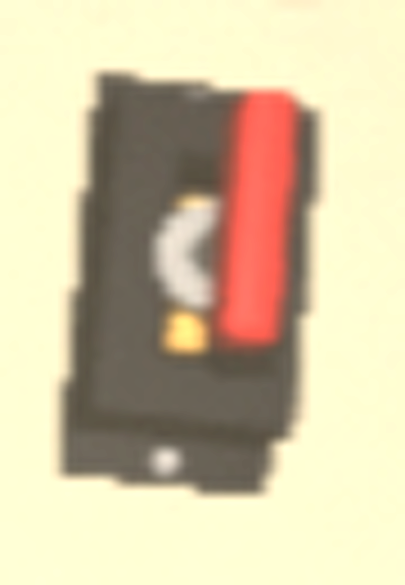

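Run:
```python
from fit import *
T=load('top');S=load('scene')
k1=lambda a:(np.array(a,float)+.5)/9-.5+[375,215]
k2=lambda a:(np.array(a,float)+.5)/6.5-.5+[360,245]
r=rect(.03,.007,.113)
h2=k2([[333,42],[366,68],[215,183],[175,160]]);h1=k1([[240,92],[298,96],[282,345],[222,342]])
fit([(S,h2,r)],[.494,-.4345,-.11],'hS');fit([(T,h1,r)],[.494,-.4345,-.11],'hT')
print('collar T',atz(T,*k1([211,252]),.05))
print('collar S',atz(S,*k2([253,297]),.05))
fit([(S,k2([[287,187],[428,282],[228,440],[72,343]]),rect(.04,.025,.044))],[.494,-.4345,-.11],'stand S')
fit([(T,k1([[98,75],[312,108],[285,437],[80,415]]),rect(.04,.025,.044))],[.494,-.4345,-.11],'stand T')
```

```text
hS [ 0.4925 -0.4364 -0.1124] -6.44 res px [-0.1 -0.9  2.  -0.6 -0.   1.3 -1.1  0.2]
hT [ 0.4953 -0.434  -0.101 ] -5.79 res px [-0.1 -0.6  0.2 -0.4  0.1  0.7 -0.1  0.4]
collar T [ 0.49737947 -0.43408979  0.05      ]
collar S [ 0.49296656 -0.43538144  0.05      ]
stand S [ 0.4946 -0.4358 -0.1311] -7.51 res px [-0.5 -1.   1.7 -0.1 -0.2  1.9 -0.2 -0.3]
stand T [ 0.4966 -0.431  -0.1053] -6.03 res px [ 0.7  1.5 -0.5  0.1 -0.1 -0.6 -0.1 -0.5]
```

Request:
{"fn": "step_arm", "kwargs": {
  "slide": [
    [0,0,0],
    [0,0,0],
    [5,-14,0],
    [12,-34,0],
    [12,-34,0],
    [12,-34,0],
    [12,-34,0],
    [8,-23,0],
    [3.1,-10.6,0],
    [0,0,10],
    [0,0,30],
    [0,0,20],
    [0,0,5],
    [0,0,0],
    [0,0,0],
    [0,0,0]
  ],
  "twist": [5.3,5.3,0,0,0,0,0,0,0,0,0,0,0,0,0,0]
}}

```text
time: 10.78
position: [0.4952, -0.4346, 0.143]
tool_rot: [0.055, 0.998, -0.001, 0.001]
ft_force: [0.1, -0.4, 1.2]
grip_width: 0.0603
```

Run:
```python
from h import *
o=robot.get_obs();print(o['position'],o['tool_rot'],o['ft_force'],o['moment'],o['grip_width'])
s=cam('scene')['color']
cv2.imwrite('pics/s8.png',cv2.resize(s[175:335,285:445],None,fx=3.7,fy=3.7,interpolation=cv2.INTER_CUBIC))
```

```text
[ 0.49521817 -0.43461356  0.14298287] [ 5.51147195e-02  9.98479403e-01 -7.86757391e-04  7.94603929e-04] [ 0.06666327 -0.36925211  1.18869221] [-0.03233708  0.0233278  -0.02661672] 0.06029851740314417
```

View pics/s8.png

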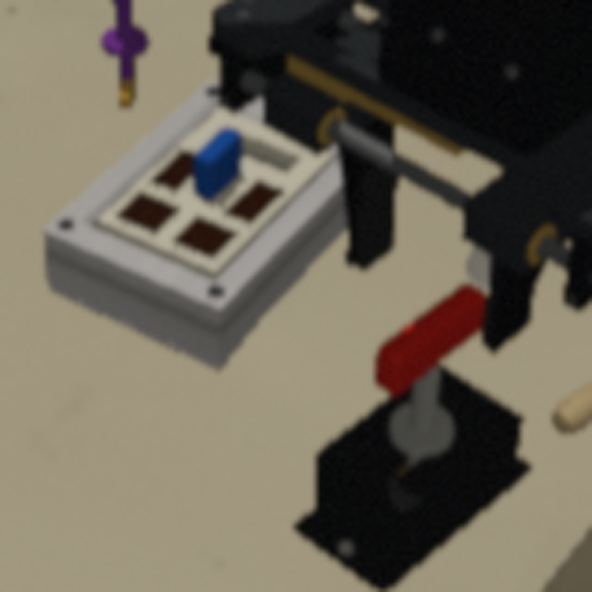

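The open fingers straddle the handle. I'll go down and pinch it.

Request:
{"fn": "step_arm", "kwargs": {
  "slide": [
    [0.5,0,12],
    [0,0,16],
    [0,0,10],
    [0,0,6],
    [0,0,0],
    [0,0,0]
  ],
  "twist": [0,0,0,0,0,0]
}}

```text
time: 11.33
position: [0.4935, -0.4345, 0.0975]
tool_rot: [0.056, 0.998, 0.0, -0.0]
ft_force: [-0.1, 0.9, 0.4]
grip_width: 0.0599
```

Request:
{"fn": "step_arm", "kwargs": {
  "slide": [
    [0,0,0],
    [0,0,0],
    [0,0,0],
    [0,0,0],
    [0,0,0],
    [0,0,0],
    [0,0,0],
    [0,0,0],
    [0,0,0],
    [0,0,0],
    [0,0,0]
  ],
  "twist": [0,0,0,0,0,0,0,0,0,0,0],
  "jaw": 0,
  "force": 35
}}

```text
time: 12.25
position: [0.4936, -0.4345, 0.0978]
tool_rot: [0.056, 0.998, 0.0, -0.0]
ft_force: [-0.0, -0.7, 0.9]
grip_width: 0.014
```

Run:
```python
from h import *
o=robot.get_obs();print(o['position'],o['tool_rot'],o['ft_force'],o['moment'],o['grip_width'],o['q'])
```

```text
[ 0.49358274 -0.43448434  0.09781506] [ 5.58063559e-02  9.98441603e-01  9.98470119e-05 -7.82815929e-05] [-0.04715154 -0.72108913  0.89931134] [-0.01508819 -0.00443836 -0.01643984] 0.014000746211841027 [-8.91427936e-01  7.41465749e-01  1.45372242e+00  2.19607725e-05
  9.46657610e-01 -2.35056637e+00]
```

Request:
{"fn": "step_arm", "kwargs": {
  "slide": [
    [0,0,-8],
    [0,0,-15],
    [0,0,-20],
    [0,0,-20],
    [0,0,-20],
    [0,0,-12],
    [0,0,0],
    [0,0,0]
  ],
  "twist": [0,0,0,0,0,0,0,0]
}}

```text
time: 12.92
position: [0.4937, -0.4347, 0.1934]
tool_rot: [0.056, 0.998, -0.0, 0.0]
ft_force: [0.0, 0.3, -2.5]
grip_width: 0.0136
```

Run:
```python
from h import *
o=robot.get_obs();print(o['position'],o['tool_rot'],o['ft_force'],o['moment'],o['grip_width'])
s=cam('scene')['color'];t=cam('top')['color']
cv2.imwrite('pics/s9.png',cv2.resize(s[170:330,285:445],None,fx=3.7,fy=3.7,interpolation=cv2.INTER_CUBIC))
cv2.imwrite('pics/s10.png',cv2.resize(s[195:275,290:390],None,fx=7,fy=7,interpolation=cv2.INTER_CUBIC))
cv2.imwrite('pics/t10.png',cv2.resize(t[170:250,285:355],None,fx=7,fy=7,interpolation=cv2.INTER_CUBIC))
```

```text
[ 0.49371767 -0.4346598   0.19336195] [ 5.58319055e-02  9.98440005e-01 -4.35428306e-04  4.06479970e-04] [ 0.03076499  0.28881769 -2.46582792] [ 0.02613295  0.01356979 -0.00390677] 0.01362058336417336
```

View pics/s9.png

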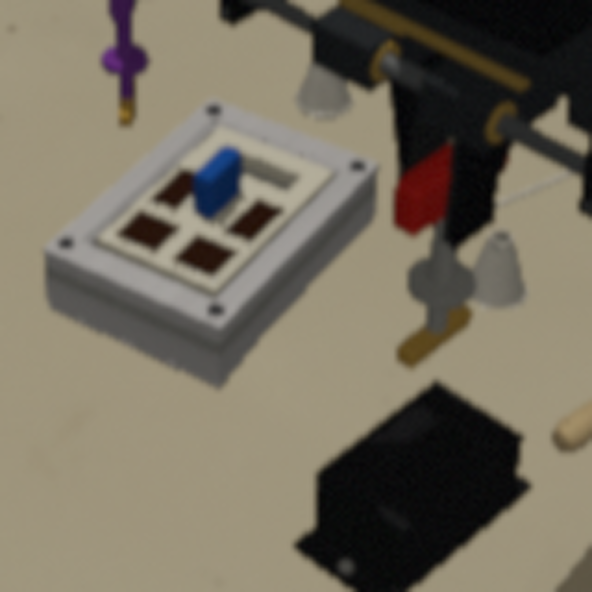

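View pics/s10.png

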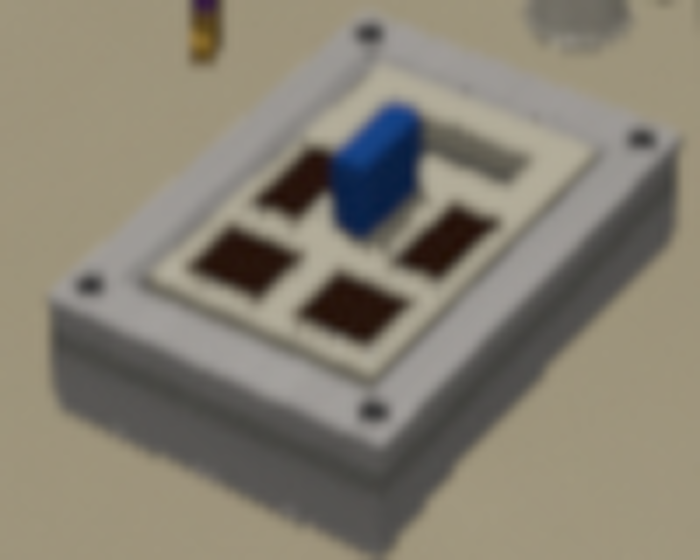

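View pics/t10.png

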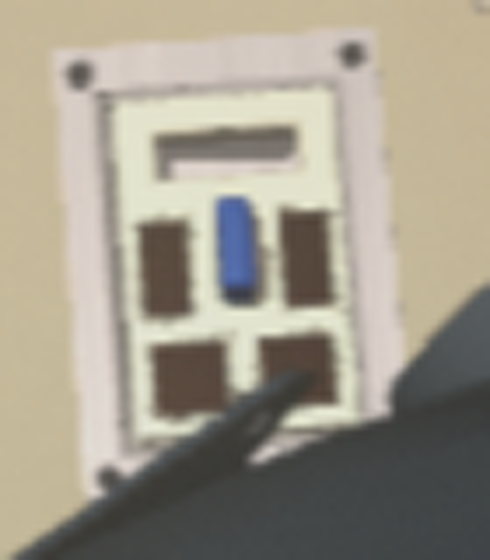

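Run:
```python
from fit import *
T=load('top');S=load('scene')
a=lambda o,k:(lambda p:(np.array(p,float)+.5)/k-.5+o)
s10=a([290,195],7);t10=a([285,170],7);s9=a([285,170],3.7)
r=rect(.055,.035,.042)
ps=s10([[378,63],[603,150],[372,378],[147,277]]);pt=t10([[110,97],[332,85],[357,425],[130,445]])
A=fit([(S,ps,r)],[.577,-.26,.07],'plS');B=fit([(T,pt,r)],[.577,-.26,.07],'plT');C=fit([(S,ps,r),(T,pt,r)],[.577,-.26,.07],'pl')
# carrier
cs=s10([[372,10],[683,140],[380,446],[50,297]]);ct=t10([[52,52],[375,30]])
fit([(S,cs,rect(.075,.052,.042))],[.577,-.26,.07],'cS')
for p in(A,B,C): print('slot',p[:2]+.036*np.array([np.cos(p[2]),np.sin(p[2])]))
print('slotT px',[atz(T,*t10(q),.042)[:2].round(4) for q in([155,132],[300,125],[302,165],[158,180])])
print('slotS px right end',[atz(S,*s10(q),.042)[:2].round(4) for q in([530,158],[512,183],[430,115])])
cm=cloud(S);
z=.193-.0538
print('collar S',atz(S,*s9([441,281]),z+.003))
print('head S',atz(S,*s9([436,334]),z-.026))
b=S['color'].astype(int)
```

```text
plS [ 0.5774 -0.26    0.0719] 4.12 res px [ 0.4  0.2 -0.8  0.1  0.1 -0.2  0.2 -0. ]
plT [ 0.5794 -0.2592  0.0627] 3.59 res px [ 0.3  0.6 -0.3  0.4 -0.3 -0.1  0.4 -0.9]
pl [ 0.5785 -0.2595  0.0681] 3.9 res px [ 0.6 -0.1 -0.6 -0.2  0.1 -0.6  0.2 -0.5  0.2  1.1 -0.3  0.7 -0.1  0.2
  0.7 -0.4]
cS [ 0.5766 -0.26    0.0647] 3.71 res px [-0.3  0.1  0.8 -0.4  0.1  0.4 -0.5 -0.3]
slot [ 0.61334341 -0.25741347]
slot [ 0.61534496 -0.25693595]
slot [ 0.61437633 -0.25700957]
slotT px [array([ 0.6219, -0.2346]), array([ 0.6241, -0.281 ]), array([ 0.6109, -0.2816]), array([ 0.606 , -0.2356])]
slotS px right end [array([ 0.6211, -0.2784]), array([ 0.6095, -0.2809]), array([ 0.6198, -0.2457])]
collar S [ 0.49635175 -0.43476948  0.1422    ]
head S [ 0.49645297 -0.43493714  0.1132    ]
```

Run:
```python
from h import *
S=load('scene')
cv2.imwrite('pics/k3.png',cv2.convertScaleAbs(cv2.resize(S['color'][205:272,385:425],None,fx=9,fy=9,interpolation=cv2.INTER_CUBIC)[:600],alpha=1.5))
```

```text
(no output)
```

View pics/k3.png

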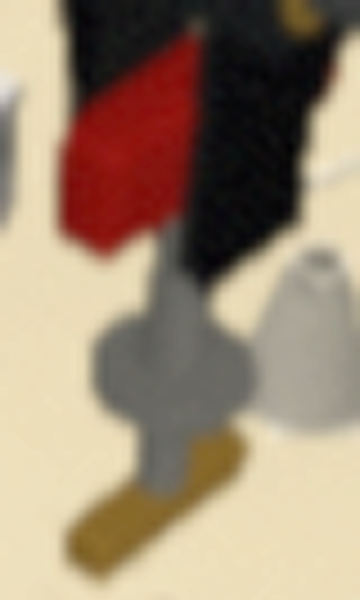

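Run:
```python
from fit import *
S=load('scene')
k=lambda p:(np.array(p,float)+.5)/9-.5+[385,205]
for z in(.137,.1395,.142):
    print(z,'collar',atz(S,*k([175,370]),z+.003),'head',atz(S,*k([157,504]),z-.026))
```

```text
0.137 collar [ 0.49855879 -0.43386428  0.14      ] head [ 0.49688239 -0.43400856  0.111     ]
0.1395 collar [ 0.49604739 -0.43524368  0.1425    ] head [ 0.49450949 -0.43531538  0.1135    ]
0.142 collar [ 0.49353599 -0.43662308  0.145     ] head [ 0.49213659 -0.4366222   0.116     ]
```

Request:
{"fn": "step_arm", "kwargs": {
  "slide": [
    [0,0,0],
    [0,0,0],
    [0,0,0],
    [0,0,0],
    [0,0,0],
    [0,0,0],
    [0,0,0],
    [0,0,0],
    [0,0,0],
    [0,0,0],
    [0,0,0],
    [0,0,0],
    [10,8,0],
    [24,18.5,0],
    [28,22,0],
    [30,23,0],
    [30,23,0],
    [26,20.5,0],
    [16,12,0],
    [6.3,5.5,0]
  ],
  "twist": [4,7,7,7,7,7,7,7,7,7,7,5.6,0,0,0,0,0,0,0,0]
}}

```text
time: 14.68
position: [0.6151, -0.2505, 0.1915]
tool_rot: [0.68, 0.734, 0.0, -0.002]
ft_force: [0.3, 0.0, -2.4]
grip_width: 0.0138
```

Request:
{"fn": "step_arm", "kwargs": {
  "slide": [
    [0,0,10],
    [0,0,20],
    [0,0,10],
    [0,0,0],
    [0,0,0],
    [0,0,0]
  ],
  "twist": [0,0,0,0,0,0]
}}

```text
time: 15.18
position: [0.6137, -0.2566, 0.153]
tool_rot: [0.682, 0.731, -0.0, 0.0]
ft_force: [0.7, -0.8, -1.3]
grip_width: 0.0134
```

Run:
```python
from h import *
o=robot.get_obs();print(o['position'],o['tool_rot'],o['ft_force'],o['moment'],o['grip_width'],2*np.degrees(np.arctan2(o['tool_rot'][0],o['tool_rot'][1])))
s=cam('scene')['color'];t=cam('top')['color']
cv2.imwrite('pics/s11.png',cv2.resize(s[140:260,290:400],None,fx=5,fy=5,interpolation=cv2.INTER_CUBIC))
cv2.imwrite('pics/t11.png',cv2.resize(t[160:260,270:370],None,fx=5,fy=5,interpolation=cv2.INTER_CUBIC))
```

```text
[ 0.61371848 -0.25663052  0.15299558] [ 6.82412542e-01  7.30967223e-01 -2.58852990e-05  2.03628478e-04] [ 0.67574869 -0.7950354  -1.30559334] [-0.05982018  0.06970387 -0.02244369] 0.01338907166952046 86.06491514304274
```

View pics/s11.png

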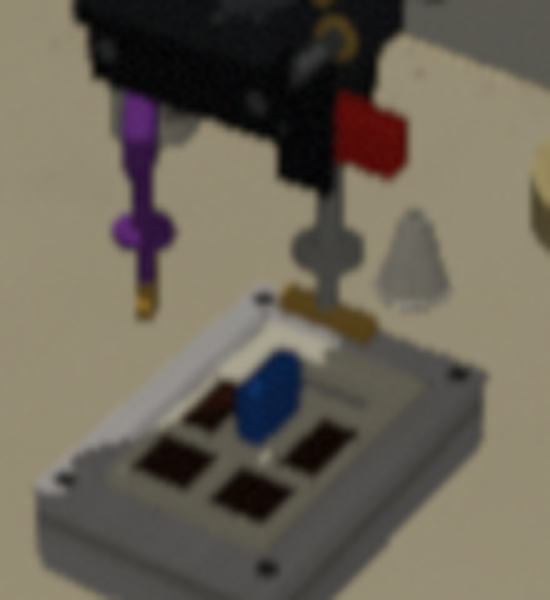

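View pics/t11.png

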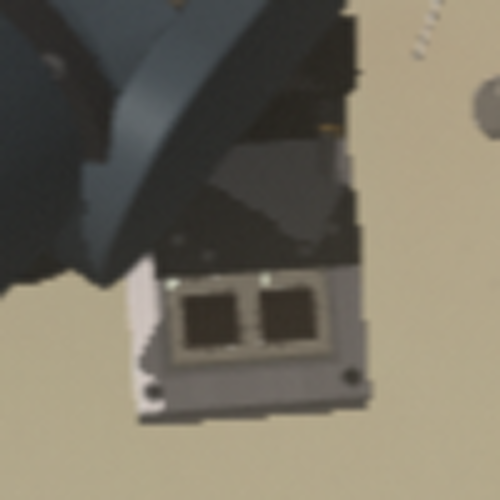

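Run:
```python
from fit import *
S=load('scene')
cv2.imwrite('pics/k4.png',cv2.convertScaleAbs(cv2.resize(S['color'][180:215,340:372],None,fx=16,fy=16,interpolation=cv2.INTER_CUBIC),alpha=1.5))
k=lambda p:(np.array(p,float)+.5)/5-.5+[290,140]
z=.0992
print('collar',atz(S,*k([327,250]),z+.003),'head',atz(S,*k([329,314]),z-.026))
```

```text
collar [ 0.61238681 -0.25942534  0.1022    ] head [ 0.61311501 -0.26045163  0.0732    ]
```

View pics/k4.png

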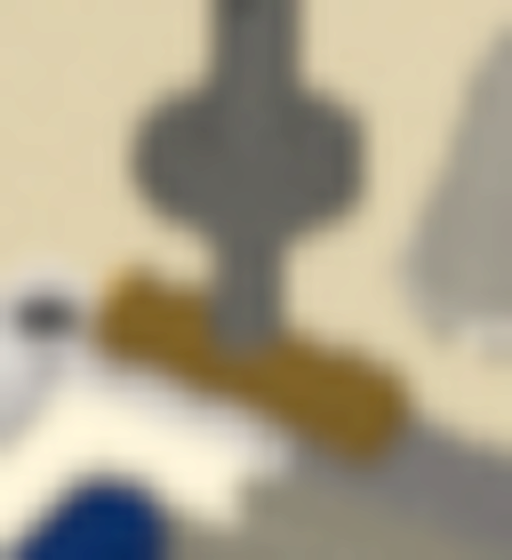

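Request:
{"fn": "step_arm", "kwargs": {
  "slide": [
    [2,0,10],
    [0,0,12],
    [0,0,3],
    [0,0,3],
    [0,0,3],
    [0,0,0]
  ],
  "twist": [0,0,0,0,0,0]
}}

```text
time: 15.78
position: [0.6135, -0.2532, 0.1209]
tool_rot: [0.682, 0.731, -0.0, -0.001]
ft_force: [0.2, -0.5, -1.9]
grip_width: 0.0136
```

Request:
{"fn": "step_arm", "kwargs": {
  "slide": [
    [-1,0,0],
    [0,0,2],
    [0,0,2],
    [0,0,2],
    [0,0,0]
  ],
  "twist": [0,0,0,0,0]
}}

```text
time: 16.2
position: [0.6136, -0.2543, 0.1155]
tool_rot: [0.682, 0.731, -0.0, -0.0]
ft_force: [-0.1, 0.2, -1.7]
grip_width: 0.0136
```

Run:
```python
from h import *
o=robot.get_obs();print(o['position'],o['tool_rot'],o['ft_force'],o['moment'],o['grip_width'],2*np.degrees(np.arctan2(o['tool_rot'][0],o['tool_rot'][1])))
s=cam('scene')['color']
cv2.imwrite('pics/s12.png',cv2.resize(s[160:260,290:400],None,fx=6,fy=6,interpolation=cv2.INTER_CUBIC))
```

```text
[ 0.61359775 -0.25431431  0.11546395] [ 6.81989626e-01  7.31361760e-01 -7.07415163e-05 -3.47426225e-04] [-0.14444163  0.18671095 -1.65745211] [-0.08609544  0.06145741  0.01095798] 0.01358384620075174 85.99863827738284
```

View pics/s12.png

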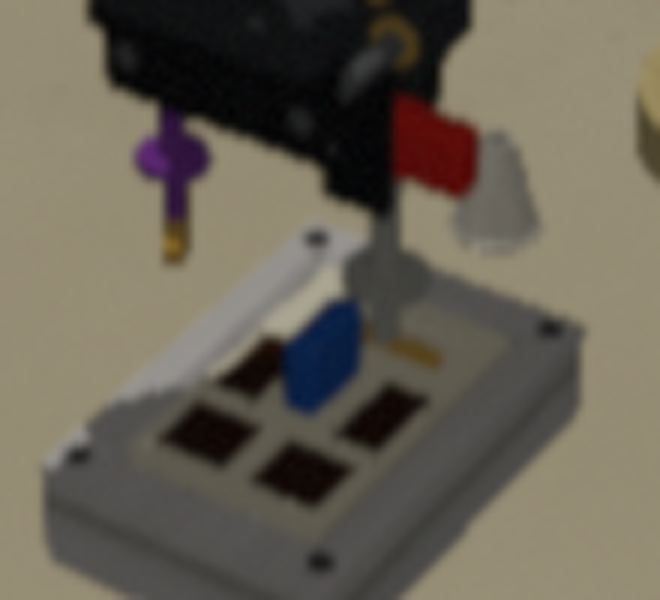

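The brass head is going into the slot at about (400,345) in the crop, with no side force. I'll lower it until the collar touches.

Request:
{"fn": "step_arm", "kwargs": {
  "slide": [
    [0,0,3],
    [0,0,3],
    [0,0,3],
    [0,0,3],
    [0,0,3],
    [0,0,2],
    [0,0,1],
    [0,0,0],
    [0,0,0]
  ],
  "twist": [0,0,0,0,0,0,0,0,0]
}}

```text
time: 17.0
position: [0.6139, -0.2545, 0.0978]
tool_rot: [0.682, 0.731, 0.0, 0.0]
ft_force: [-0.2, -0.1, -1.5]
grip_width: 0.0134
```

Request:
{"fn": "step_arm", "kwargs": {
  "slide": [
    [0,0,1],
    [0,0,0.6],
    [0,0,0.4],
    [0,0,0],
    [0,0,0]
  ],
  "twist": [0,0,0,0,0]
}}

```text
time: 17.42
position: [0.6139, -0.2544, 0.0959]
tool_rot: [0.682, 0.731, 0.0, 0.0]
ft_force: [0.4, -0.8, -2.3]
grip_width: 0.0135
```

Request:
{"fn": "step_arm", "kwargs": {
  "slide": [
    [0,0,0.5],
    [0,0,0.5],
    [0,0,0],
    [0,0,0]
  ],
  "twist": [0,0,0,0]
}}

```text
time: 17.75
position: [0.6141, -0.2545, 0.0957]
tool_rot: [0.682, 0.731, 0.0, 0.0]
ft_force: [-0.1, -0.1, 5.9]
grip_width: 0.0137
```

Run:
```python
from h import *
s=cam('scene')['color']
cv2.imwrite('pics/s13.png',cv2.resize(s[160:260,290:400],None,fx=6,fy=6,interpolation=cv2.INTER_CUBIC))
```

```text
(no output)
```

View pics/s13.png

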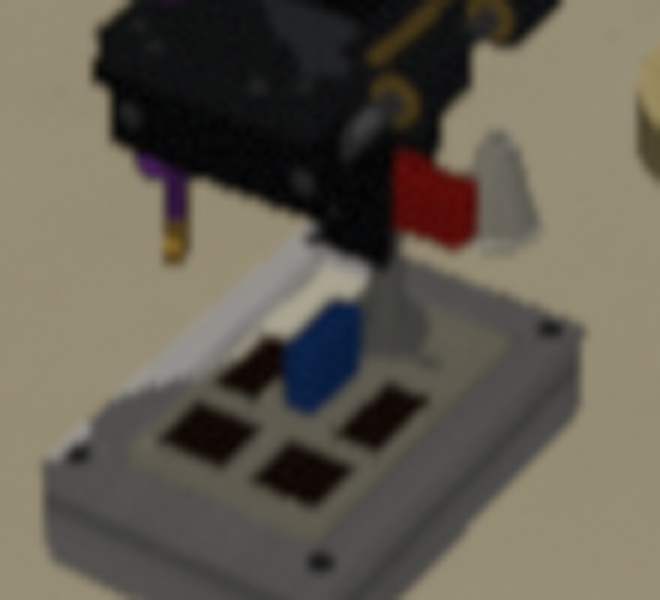

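Request:
{"fn": "step_arm", "kwargs": {
  "slide": [
    [0,0,-0.9],
    [0,0,0],
    [0,0,0],
    [0,0,0],
    [-0.2,0.5,0],
    [-0.2,0.5,0],
    [-0.2,0.6,0],
    [-0.2,0.6,0],
    [-0.1,0.6,0],
    [0,0,0],
    [0,0,0],
    [0,0,0],
    [0,0,0],
    [0,0,0],
    [0,0,0],
    [0,0,0]
  ],
  "twist": [0,4,7,7,7,7,7,7,7,7,7,7,7,7,5,3]
}}

```text
time: 19.13
position: [0.616, -0.2572, 0.0958]
tool_rot: [1.0, -0.019, 0.0, 0.001]
ft_force: [-0.7, -0.4, 1.6]
grip_width: 0.0135
```

Request:
{"fn": "step_arm", "kwargs": {
  "slide": [
    [0,0,0],
    [0,0,0]
  ],
  "twist": [1,0]
}}

```text
time: 19.3
position: [0.616, -0.2571, 0.0958]
tool_rot: [1.0, -0.026, 0.0, 0.0]
ft_force: [-0.3, -1.7, 1.6]
grip_width: 0.0138
```

Run:
```python
from h import *
o=robot.get_obs();print(o['position'],o['tool_rot'],o['ft_force'],o['moment'],o['grip_width'],R.from_quat(o['tool_rot']).as_matrix()[:,0],o['q'])
s=cam('scene')['color']
cv2.imwrite('pics/s14.png',cv2.resize(s[160:260,290:400],None,fx=6,fy=6,interpolation=cv2.INTER_CUBIC))
```

```text
[ 0.61600894 -0.25713281  0.09580574] [ 9.99665417e-01 -2.58603179e-02  2.39625069e-04  4.90636913e-04] [-0.301451   -1.69399884  1.59134583] [-0.27854857  0.30931148  0.05826941] 0.013823690551498548 [ 9.98662373e-01 -5.17030958e-02  5.04465841e-04] [-5.62231197e-01  7.54626644e-01  1.42770618e+00 -7.31530016e-04
  9.58346559e-01  1.06071180e+00]
```

View pics/s14.png

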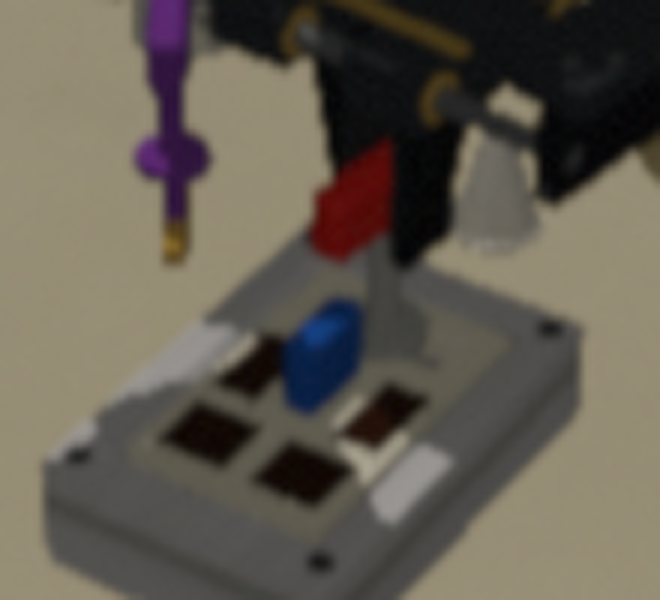

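I overshot the turn by 7° because the twist rows added up to 97°. I'll turn back 7°, which makes the turn exactly square.

Request:
{"fn": "step_arm", "kwargs": {
  "slide": [
    [0,0,0],
    [0,0,0],
    [0,0,0.2],
    [0,0,0]
  ],
  "twist": [-4,-3,0,0]
}}

```text
time: 19.68
position: [0.6163, -0.2565, 0.0958]
tool_rot: [0.999, 0.034, 0.0, -0.0]
ft_force: [1.3, -0.3, 2.3]
grip_width: 0.0136
```

Request:
{"fn": "step_arm", "kwargs": {
  "slide": [
    [0,0,0],
    [0,0,0],
    [0,0,0],
    [0,0,0],
    [0,0,0],
    [0,0,0]
  ],
  "twist": [0,0,0,0,0,0],
  "jaw": 50
}}

```text
time: 20.18
position: [0.6157, -0.2565, 0.0954]
tool_rot: [0.999, 0.035, -0.0, -0.0]
ft_force: [-0.8, -0.1, -0.3]
grip_width: 0.045
```

Request:
{"fn": "step_arm", "kwargs": {
  "slide": [
    [0,0,-10],
    [0,0,-25],
    [0,0,-40],
    [0,0,-40],
    [0,0,-40],
    [0,0,-40],
    [0,0,-20],
    [0,0,0]
  ],
  "twist": [0,0,0,0,0,0,0,0]
}}

```text
time: 20.85
position: [0.6186, -0.2581, 0.319]
tool_rot: [0.999, 0.035, 0.006, 0.004]
ft_force: [0.3, -0.2, 0.7]
grip_width: 0.0503
```

Run:
```python
from h import *
s=cam('scene')['color'];t=cam('top')['color']
cv2.imwrite('pics/s15.png',cv2.resize(s[160:260,290:400],None,fx=6,fy=6,interpolation=cv2.INTER_CUBIC))
cv2.imwrite('pics/s15f.png',s)
cv2.imwrite('pics/t15.png',cv2.resize(t[160:260,270:370],None,fx=5,fy=5,interpolation=cv2.INTER_CUBIC))
```

```text
(no output)
```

View pics/s15.png

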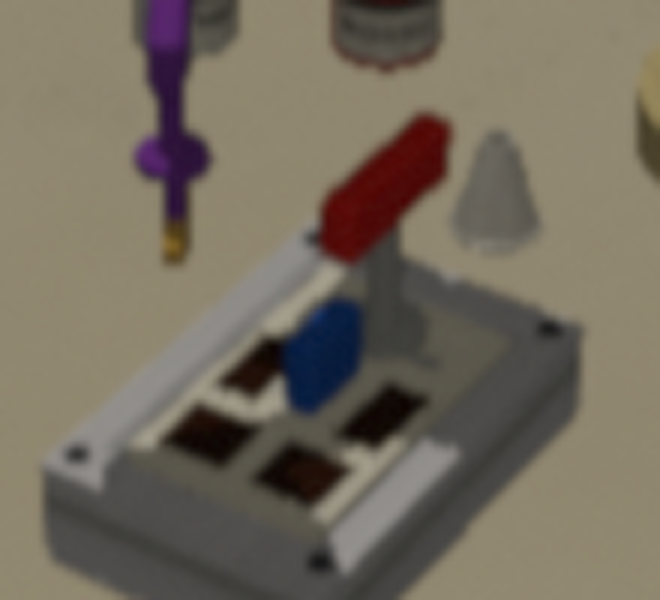

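View pics/s15f.png

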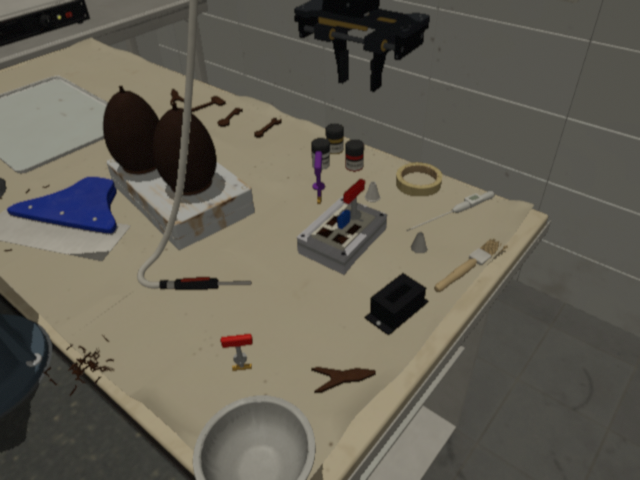

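Run:
```python
from fit import *
S=load('scene');P=cloud(S);b=S['color'].astype(int)
m=(b[...,2]>80)&(b[...,1]<50)&(b[...,0]<50)&(P[...,0]>.55)&(P[...,1]<-.2)&(P[...,2]>.07)&(P[...,2]<.14)
p=P[m];t=p[p[:,2]>.105];print(m.sum(),len(t),np.percentile(p[:,2],[2,50,98]),cv2.minAreaRect((t[:,:2]*1000).astype(np.float32)))
k=lambda p:(np.array(p,float)+.5)/6-.5+[290,160]
fit([(S,k([[422,116],[451,128],[358,230],[325,212]]),rect(.03,.007,.111))],[.614,-.257,.07],'handle')
print('collar',atz(S,*k([388,333]),.045))
o=robot.get_obs();print(o['time'],o['position'],o['joint_velocities'].round(2))
```

```text
151 120 [0.09191233 0.10956872 0.11274789] ((610.02490234375, -259.991943359375), (58.35631561279297, 11.151829719543457), 3.6149258613586426)
handle [ 0.6059 -0.2632  0.1271] 7.28 res px [-0.6 -0.2  1.3 -0.   0.5 -0.2 -0.9  0.4]
collar [ 0.61036153 -0.26044023  0.045     ]
20.95 [ 0.61600228 -0.25662836  0.31244172] [-0.    0.04  0.05 -0.   -0.   -0.  ]
```

Run:
```python
from h import *
print(robot.hand_in())
c=cam('scene','end.png');P=cloud(c);b=c['color'].astype(int)
m=(b[...,2]>80)&(b[...,1]<50)&(b[...,0]<50)&(P[...,0]>.55)&(P[...,1]<-.2)&(P[...,2]>.105)
print(cv2.minAreaRect((P[m][:,:2]*1000).astype(np.float32)))
```

```text
the job is handed in; nothing more can be done
None
the job is handed in; nothing more can be done
```

The plate is in the carrier's recess with the T-key locked upright through both slots, and I handed the job in at about 21 s of the 58 s allowed. No verdict was given.

- **Plate:** I set it in the recess and released it. In the pictures it lies flush. Its fitted centre is about 1–2 mm from the carrier's and its yaw agrees within about 0.5°.
- **Key:** I took the larger red key from the stand and passed it down until the collar touched the plate, at about 6 N. I then turned it. My twist rows added up to 97°, so I turned it back 7°, which leaves a full quarter turn. I let go and lifted the gripper clear.

**Last checks before handing in:**
- The depth data puts the handle's yaw at 3.6°, against the carrier's roughly 4°. Its top is at 111–113 mm, as it should be with the collar on the plate.
- The handle centre and the collar agree within about 0.5 mm in the image, so the key is upright.
- The key measures about 4 mm from the slot's centre, within the 10 mm allowed.
- Nothing else looked moved in the last full picture.

**Disagreements:**
- My hand-picked handle corners gave 7.3° of yaw and a position about 5 mm away from the depth estimate. I trusted the depth fit, which matched the tool's own reading of about 4°.
- The two cameras differed by about 2 mm throughout.
- A picture I tried to take after handing in was refused, so I have no check from after that point.

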